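# Prime a small engine and set its choke to full

### The job

Get the small engine ready for a cold start with the fingertips alone, grasping nothing: press the red primer button on its deck all the way down and let it spring back, then push the orange choke lever sideways from open, past the half-choke click in the middle, until it rests against its far stop at full choke. Push gently, without forcing the lever against its stop, and leave the oil can, jar, bearing and wrench where they are.

Things in the scene. Friction and masses are not known exactly. Their poses are not given: they have to be found in the camera images.
- engine: Small engine fixed to the bench, on a blue skid 270 (x) by 380 (y) mm. Origin: centre of its underside, on the bench; x to its rear, y to its left, z up. Left half: grey fuel tank, x -100 to 100, y -8 to 168 mm, 214 mm high, black cap to 230 mm. Right half: flat aluminium control deck 140 mm above the bench, x -125 to 105, y -175 to -20 mm, carrying only the primer and the choke lever.
- choke_pivot (a point): Point on the choke lever's vertical pivot axis, on the deck's surface (140 mm above the bench), at x 65, y -105 mm of the engine. A pivot boss of radius 15 mm reaches 17 mm above the deck. Axes parallel to the engine's.
- choke_tab (a point): Centre of the upright tab (orange, yellow back) at the lever's free end, 95 mm from the pivot axis, 175 mm above the bench. Tab: 26 mm along the lever, 9 thick, from 12 to 57 mm above the deck; a steel arm 14 mm wide, 10 to 16 mm above the deck, joins it to the pivot. The point turns with the lever: x points from tab to pivot, y the way to push (towards the tank), so push the -y face along its arc.
- choke (a joint): Lever angle, rad: 0 open (green dot, outer right), 0.5 half choke, first click (yellow dot, lever along engine -x), 1.0 full choke, last stop (red dot, nearest the tank). At q the tab is (-95 cos(q-0.5), 95 sin(q-0.5)) mm from the pivot in engine x, y. A spring detent pulls it to the nearest of the three (ridges at 0.25, 0.75), where it stays: about 6 N at the tab to pass. Starts at 0.
- primer_top (a point): Centre of the top face of the red round primer button (radius 16 mm; black collar radius 24 mm, 12 mm high) at the front of the deck, at x -100, y -105 mm of the engine, straight ahead of the pivot. The face is 158 mm above the bench when up, and moves down with the button.
- primer (a joint): Primer button travel in m, pressed straight down: 0 = up, 0.006 = fully down. It is sprung: about 1.5 N at first touch, 5 N fully down, and it springs back when let go.
- oil_can: Oil can with a yellow band, radius 30 mm, 110 mm tall, standing loose on the bench. Origin: centre of its underside. Leave it alone.
- jar: Small jar with a blue cap, radius 27 mm, 75 mm tall, standing loose on the bench. Origin: centre of its underside. Leave it alone.
- bearing: Steel bearing ring, outer radius 31 mm, hole radius 16 mm, 18 mm tall, lying loose on the bench. Origin: centre of its underside. Leave it alone.
- wrench: Steel wrench 170 mm long lying loose on the bench along its own x axis. Origin: middle of its underside. Leave it alone.

How it is judged:
By the outcome, as a careful person would: the job done as asked, in the order asked, and still so for the second after the job is handed in, with the robot touching nothing.
It also fails if it takes over 40 s, if anything falls off the work surface, if the arm or the gripper's body presses on something with over 40 N, if the wrist force passes 120 N, or if a joint passes its speed limit or range.

### The arm

A 6-joint arm with a two-finger parallel gripper is mounted at the origin on the work surface. World frame = base frame: x ahead of the robot, y to its left, z up, the work surface at z = 0. Lengths are in m, angles in rad, forces in N, time in s.
With the tool pointing down it reaches from about 0.35 to 0.775 m from the base axis. Payload 5.5 kg.
Tool frame: the origin (TCP) lies at the very end of the fingers, on their centre line; the grasp point (between the pads) lies 19 mm behind it (env.grip_depth is the distance from the TCP to the grasp point, in m); z points along the fingers, y is the direction in which the jaws open and shut (so a half turn about z gives the same grasp; the last joint's range is limited). The gripper opens to 85 mm and grips with 20 to 120 N. Pads are 22 mm wide; open, the fingers measure 114 mm over their backs; the gripper's body (76 mm by 85 mm) begins 54 mm behind the grasp point. The pads swing forward as they close: fully open they stand 13 mm farther back than shut.
Start: joints at [1.028, 0.313, 0.046, 1.304, 0, 1.431], TCP at [0.225, 0.529, 0.231] pointing down, gripper open.
Joint ranges: [-2.76, 2.76], [-0.86, 1.69], [-1.03, 1.26], [-2.2, 2.34], [-1.47, 1.5], [-3.14, 3.14]. Speed limits (rad/s): [2.57, 2.57, 3.14, 3.14, 3.14, 3.14].

### API

Orientations are given as a unit quaternion [w, x, y, z].
In Python, from workcell import env gives the robot as it stands.
- The arm moves only by the tool step_arm, never from a script. Its argument "series" is a list of rows, each a list of 3 entries, a list of its own where there are three numbers: the shift along the world's x, y, z in cm, then the turn about the world's z in rad, then the closure in counts, from 0 (fully open) to 255 (shut). A call has 1 to 5 rows; each row is the pose to reach, as a shift and turn from the pose measured when the call began; what a row does not reach only later rows make up. A row lasts 1/8 s, in which the tool goes at most 62.5 mm and 10.7 degrees, less where a joint would pass 70% of its speed; a pose out of reach is approached as far as the arm can. A call with a gripper value outside its range is refused whole. The fingers move at their own pace and stop on an object; "newtons" is the grip in N (left out, the last holds). Time passes only in rows, so rows that repeat a pose let the fingers close. It gives the time, the measured TCP pose, the force and the opening at its end, in the units of the state.
- env.get_state(): the state, without advancing time (a new reading comes with each control period).
- env.read_camera(name): name is "scene" or "side" or "wrist"; returns a dict with "frame" (400x640x3 uint8, red, green, blue), "vertical_fov" (degrees; the focal length in pixels is half the picture's height over the tangent of half this angle, whatever the lens; pixels are square), "cx", "cy" (the principal point, pixels), "camera_from_world" (4x4, takes a point from world to camera coordinates). Camera axes: x right, y down, z forward; pixel columns grow to the right and rows downward; lengths in m; the calibration is good to about 2 mm. A picture is of the moment at which its call begins. There is no depth.
- env.hand_in(): hands the job in, once; it reports no verdict.
The state is a dict: "clock": time; "joint_pos": joint angles; "qvel": joint speeds; "tau": joint torques, N m; "tcp_pos": TCP position; "orientation": TCP orientation; "wrist_force": force on the tool from outside, world axes, zero at the start; "ft_torque": the same for the moment, N m; "finger_gap": finger opening in m.
Only numpy, scipy, OpenCV 4.12 (cv2) and the standard library are available. Lean on these libraries where they do the work, as an engineer would, in place of code of your own. Each camera call takes 0.05 s, during which the arm holds its last target.

## Working session

There is one attempt and no reset: what is moved stays moved. The work goes in short steps, Python scripts to look and compute and a tool call to move; the robot and the scene stay as the last step left them, time stands still between calls to the robot, and variables do not carry over. Pictures are saved under pics/ and viewed, and the job is handed in when it is done.

Besides the shell and the picture viewer there is one more tool, called by a JSON object that holds its "name" and its "arguments", one argument or row to a line. step_arm: Moves the arm, as the interface text tells. Its arguments: {"type":"object","properties":{"series":{"type":"array"},"newtons":{"type":"number"}},"required":["series"]}

```bash
ls; mkdir -p pics
python3 - <<'E'
from workcell import env
import cv2
s=env.get_state();print(s)
for n in ["scene","side","wrist"]:
    c=env.read_camera(n);cv2.imwrite(f"pics/{n}0.png",c["frame"][:,:,::-1]);print(n,c["vertical_fov"],c["cx"],c["cy"],c["camera_from_world"].round(3).tolist())
E
```

```text
pics
{'clock': 0.0, 'joint_pos': array([ 1.02840960e+00,  3.14000953e-01,  4.49805674e-02,  1.30357455e+00,
       -1.70814016e-05,  1.43123413e+00]), 'qvel': array([-3.27229626e-03, -4.68051123e-05, -4.35954407e-04,  5.79039849e-05,
        7.04444544e-04,  2.00374860e-03]), 'tau': array([ 9.47625995e-04, -4.80621707e+01,  2.98536658e+01,  1.91042660e-02,
        2.00879335e-04,  3.95251192e-06]), 'tcp_pos': array([0.22514362, 0.52854589, 0.23040919]), 'orientation': array([-2.92684166e-04,  2.00053159e-01,  9.79784632e-01, -8.50388885e-04]), 'wrist_force': array([ 0.17371019, -0.21368945,  0.13319479]), 'ft_torque': array([ 0.00877792,  0.00224344, -0.03131747]), 'finger_gap': 0.08542449515897191}
scene 51.19062831088634 313.13754109224755 198.5893637676914 [[-0.006, 1.0, -0.005, 0.004], [0.865, 0.003, -0.501, -0.408], [-0.501, -0.007, -0.865, 1.188], [0.0, 0.0, 0.0, 1.0]]
side 49.67581591093124 322.7134555099813 210.09199765946886 [[-0.718, -0.696, -0.007, 0.385], [-0.478, 0.501, -0.722, 0.366], [0.506, -0.515, -0.692, 0.621], [0.0, 0.0, 0.0, 1.0]]
wrist 63.38483482673408 317.2169889001745 198.75805438993808 [[0.391, 0.92, -0.001, -0.574], [0.881, -0.374, 0.291, -0.038], [0.267, -0.115, -0.957, 0.379], [0.0, 0.0, 0.0, 1.0]]
```

View pics/scene0.png

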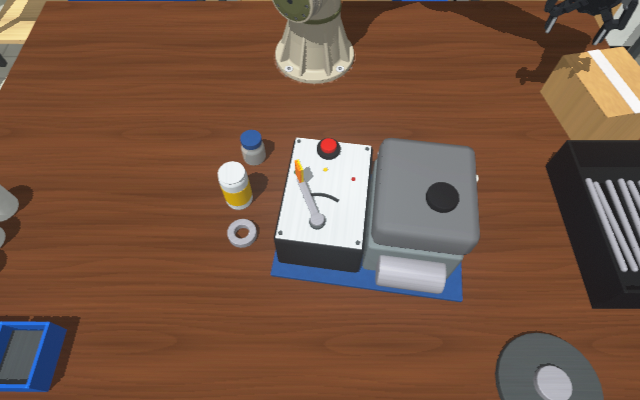

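View pics/side0.png

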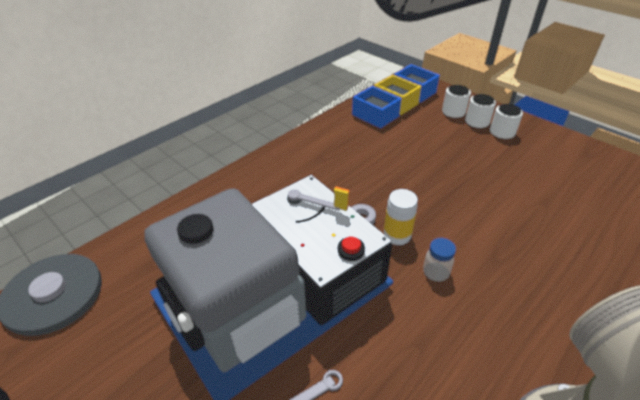

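View pics/wrist0.png

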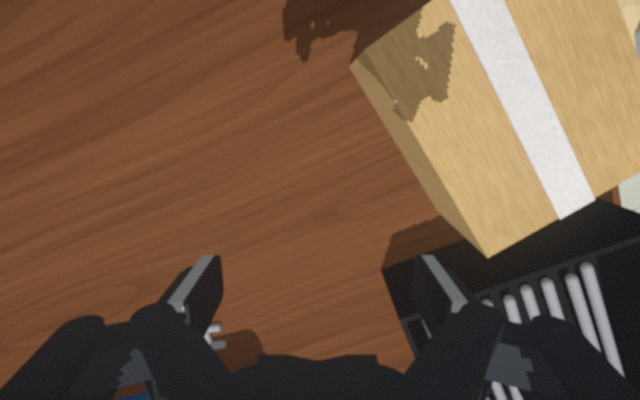

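The scene picture shows primer at about (328,147), choke tab (298,170), pivot (317,221), tank cap (443,197). In the side picture the primer is at (350,246) and the pivot at (294,197). I'll crop both for accuracy.

Run:
```python
import cv2
a=cv2.imread("pics/scene0.png")[125:275,265:385+65]
cv2.imwrite("pics/sc.png",cv2.resize(a,None,fx=4,fy=4,interpolation=cv2.INTER_CUBIC))
a=cv2.imread("pics/side0.png")[170:320,230:410]
cv2.imwrite("pics/si.png",cv2.resize(a,None,fx=4,fy=4,interpolation=cv2.INTER_CUBIC))
```

```text
(no output)
```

View pics/sc.png

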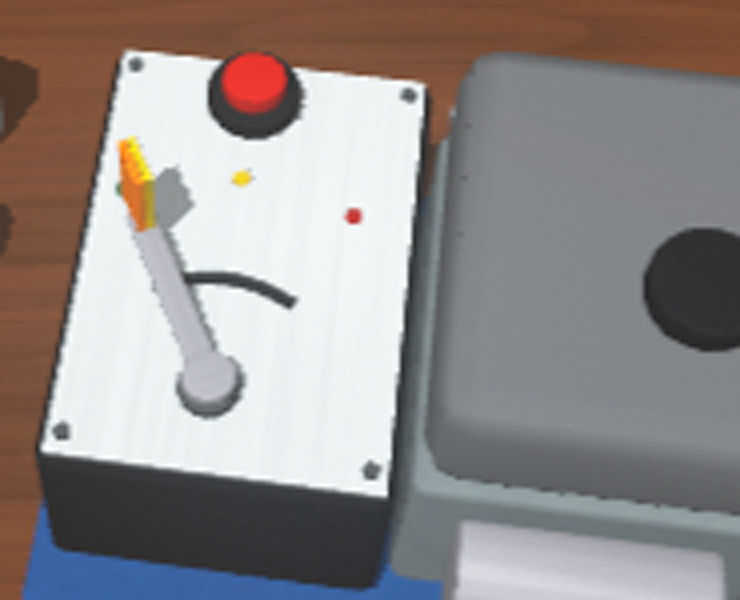

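View pics/si.png

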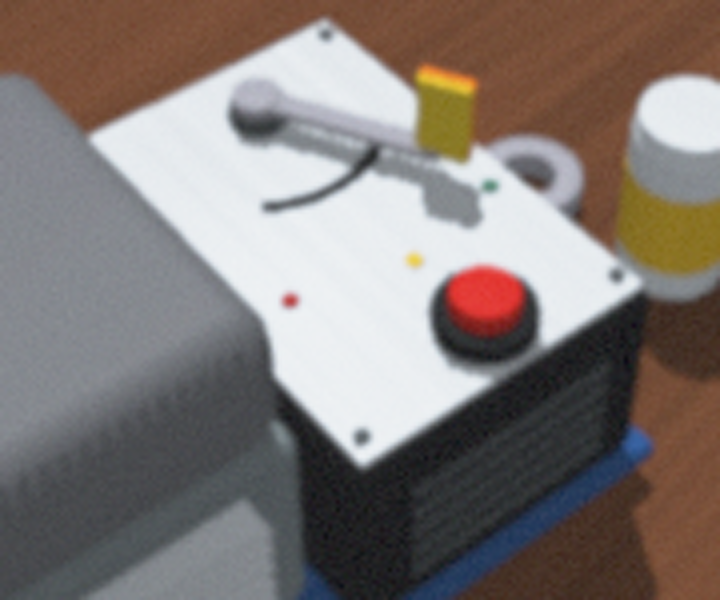

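```bash
cat > fit.py <<'E'
import cv2,numpy as np
from workcell import env
from scipy.optimize import least_squares
def proj(c,P):
    M=c["camera_from_world"];f=200/np.tan(np.radians(c["vertical_fov"]/2))
    p=P@M[:3,:3].T+M[:3,3];return np.c_[f*p[:,0]/p[:,2]+c["cx"],f*p[:,1]/p[:,2]+c["cy"]]
E
python3 - <<'E'
from fit import *
sc=env.read_camera("scene");si=env.read_camera("side")
mm=lambda *a:np.array(a)/1000
E=dict(fr=mm(-125,-175,140),fl=mm(-125,-20,140),rl=mm(105,-20,140),rr=mm(105,-175,140),pr=mm(-100,-105,158),pv=mm(65,-105,157))
S=dict(fr=(122,50),fl=(428,85),rl=(387,496),rr=(41,452),pr=(254,82),pv=(210,378))
D=dict(fr=(645,283),fl=(363,468),rr=(325,18),pr=(486,292),pv=(257,97))
def W(p,k):
    x,y,a=p[:3];c,s=np.cos(a),np.sin(a);e=np.array([E[i] for i in k]);return np.c_[x+c*e[:,0]-s*e[:,1],y+s*e[:,0]+c*e[:,1],e[:,2]]
px=lambda d,o:(np.array(list(d.values()))+.5)/4-.5+np.array(o)
def R(p,w):
    r=[]
    if 0 in w:r.append(proj(sc,W(p,S))-px(S,(265,125)))
    if 1 in w:r.append(proj(si,W(p,D))-px(D,(230,170)))
    return np.vstack(r)
for w in ([0],[1],[0,1]):
    o=least_squares(lambda p:R(p,w).ravel(),[.5,.1,0]);print(w,o.x,R(o.x,w).round(1).tolist())
p=o.x
x,y,a=p;c,s=np.cos(a),np.sin(a)
T=lambda u,v:(round(x+c*u-s*v,4),round(y+s*u+c*v,4))
print("primer",T(-.1,-.105),"pivot",T(.065,-.105))
for q in (0,.5,1):print(q,T(.065-.095*np.cos(q-.5),-.105+.095*np.sin(q-.5)))
print("tank fr corner",T(-.1,-.008))
E
```

```text
[0] [ 0.55369214  0.12007554 -0.13556032] [[0.7, 0.2], [-0.8, -0.3], [-0.0, 0.3], [0.2, 0.2], [0.1, 0.2], [-0.3, -0.5]]
[1] [ 0.55342028  0.11999996 -0.1328517 ] [[0.0, -0.1], [0.1, -0.7], [-0.2, 0.6], [0.2, 1.2], [-0.2, -0.9]]
[0, 1] [ 0.55354725  0.12001995 -0.13424008] [[0.6, 0.2], [-0.9, -0.3], [0.0, 0.3], [0.3, 0.2], [-0.0, 0.2], [-0.3, -0.5], [-0.0, -0.0], [-0.0, -0.6], [-0.1, 0.6], [0.1, 1.2], [-0.2, -0.9]]
primer (np.float64(0.4404), np.float64(0.0293)) pivot (np.float64(0.6039), np.float64(0.0073))
0 (np.float64(0.5152), np.float64(-0.0267))
0.5 (np.float64(0.5098), np.float64(0.02))
1 (np.float64(0.5274), np.float64(0.0636))
tank fr corner (np.float64(0.4534), np.float64(0.1255))
```

Both cameras agree to about 1 mm on the engine pose: yaw -0.134, primer at (0.4404, 0.0293). I'll go up and across, shutting the fingers on the way.

{"name": "step_arm", "arguments": {
  "series": [
    [[0,0,3],0,255],
    [[2,-4.5,6],0.1,255],
    [[4,-9,6],0.2,255],
    [[6,-14,6],0.3,255],
    [[8,-19,6],0.4,255]
  ],
  "newtons": 20
}}

```text
clock: 0.88
tcp_pos: [0.3056, 0.3373, 0.2909]
orientation: [0.0, -0.001, 1.0, -0.0]
wrist_force: [0.9, -0.9, 0.4]
finger_gap: 0.0003
```

{"name": "step_arm", "arguments": {
  "series": [
    [[2.5,-5.5,0],0.1,255],
    [[5,-11,0],0.2,255],
    [[7.5,-17,0],0.3,255],
    [[10,-23,0],0.37,255],
    [[12,-28,0],0.37,255]
  ]
}}

```text
clock: 1.5
tcp_pos: [0.4261, 0.0553, 0.2911]
orientation: [0.001, -0.185, 0.983, -0.0]
wrist_force: [0.7, -0.3, -0.2]
finger_gap: -0.0
```

{"name": "step_arm", "arguments": {
  "series": [
    [[1.4,-2.6,0],0,255],
    [[1.4,-2.6,-4],0,255],
    [[1.4,-2.6,-8],0,255],
    [[1.4,-2.6,-11],0,255],
    [[1.4,-2.6,-11],0,255]
  ]
}}

```text
clock: 2.12
tcp_pos: [0.4381, 0.0295, 0.1792]
orientation: [-0.002, -0.184, 0.983, 0.0]
wrist_force: [0.2, -0.3, 0.1]
finger_gap: -0.0001
```

Run:
```python
from fit import *
for n,(a,b,c,d) in dict(scene=(100,280,220,460),side=(150,320,230,430)).items():
    c_=env.read_camera(n);f=c_["frame"][:,:,::-1][a:b,c:d];cv2.imwrite(f"pics/{n}1.png",cv2.resize(f,None,fx=3,fy=3,interpolation=cv2.INTER_CUBIC))
print(env.get_state()["tcp_pos"],env.get_state()["wrist_force"])
```

```text
[0.44039494 0.02929354 0.18190417] [ 0.05215966  0.96374836 -0.41628321]
```

View pics/scene1.png

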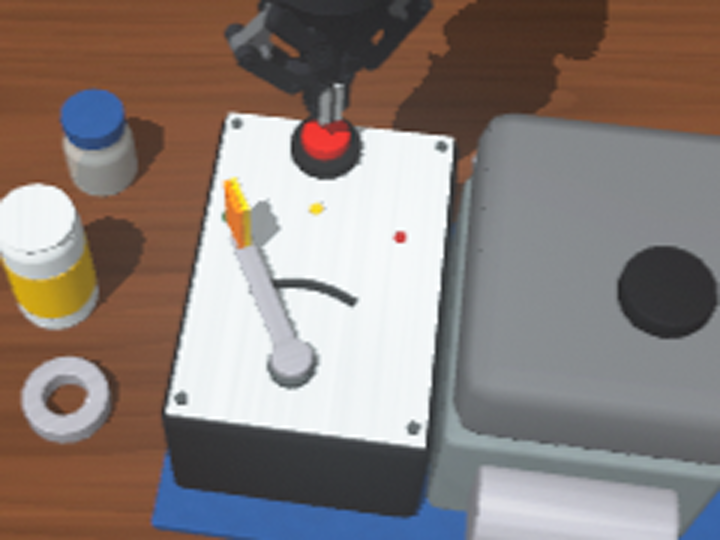

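View pics/side1.png

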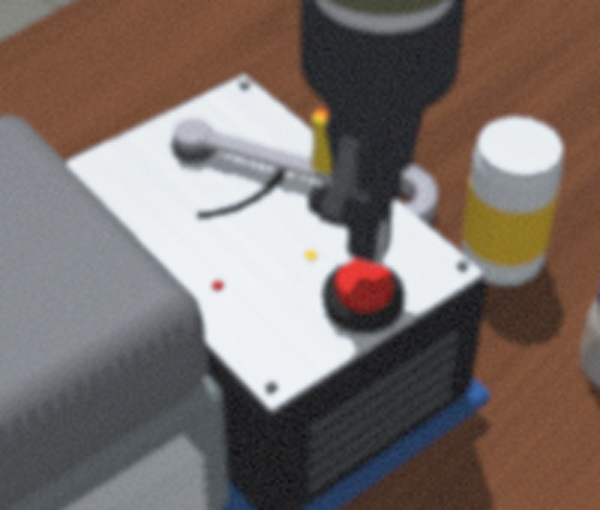

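Fingers stand shut over the primer, just above it in both views (scene crop (332,118) over button (325,140)). Pressing.

{"name": "step_arm", "arguments": {
  "series": [
    [[0,0,-1.2],0,255],
    [[0,0,-2.2],0,255],
    [[0,0,-2.2],0,255]
  ]
}}

```text
clock: 2.6
tcp_pos: [0.4407, 0.0293, 0.1598]
orientation: [0.001, -0.185, 0.983, -0.0]
wrist_force: [1.6, 0.2, 2.8]
finger_gap: -0.0
```

```bash
python3 -c "
from workcell import env
s=env.get_state();print(s['tcp_pos'],s['wrist_force'])"
```

```text
[0.44071493 0.02929066 0.15977505] [1.55173724 0.19545508 2.78457016]
```

{"name": "step_arm", "arguments": {
  "series": [
    [[0,0,-0.2],0,255],
    [[0,0,-0.4],0,255],
    [[0,0,-0.4],0,255],
    [[0,0,-0.4],0,255]
  ]
}}

```text
clock: 3.1
tcp_pos: [0.4408, 0.0293, 0.156]
orientation: [0.001, -0.185, 0.983, -0.001]
wrist_force: [-1.0, -0.3, 4.5]
finger_gap: -0.0
```

{"name": "step_arm", "arguments": {
  "series": [
    [[0,0,-0.2],0,255],
    [[0,0,-0.3],0,255],
    [[0,0,-0.3],0,255],
    [[0,0,-0.3],0,255]
  ]
}}

```text
clock: 3.6
tcp_pos: [0.4409, 0.0292, 0.1557]
orientation: [0.002, -0.185, 0.983, -0.001]
wrist_force: [-7.7, 0.0, 24.7]
finger_gap: 0.0
```

The force jumped to 25 N at z 0.1557, so something is at a stop. I'll look at it.

```bash
cat > snap.py <<'E'
import sys
from fit import *
t=sys.argv[1]
for n,(a,b,c,d) in dict(scene=(100,280,220,460),side=(150,320,230,430)).items():
    c_=env.read_camera(n);f=c_["frame"][:,:,::-1][a:b,c:d];cv2.imwrite(f"pics/{n}{t}.png",cv2.resize(f,None,fx=3,fy=3,interpolation=cv2.INTER_CUBIC))
cv2.imwrite(f"pics/wrist{t}.png",env.read_camera("wrist")["frame"][:,:,::-1])
s=env.get_state();print(s["clock"],s["tcp_pos"],s["orientation"],s["wrist_force"])
E
python3 snap.py 2
```

```text
3.75 [0.44088826 0.02927869 0.15567025] [ 2.32250798e-03 -1.84748554e-01  9.82782601e-01 -9.67864483e-04] [-8.05606402  0.39198704 23.80014509]
```

View pics/scene2.png

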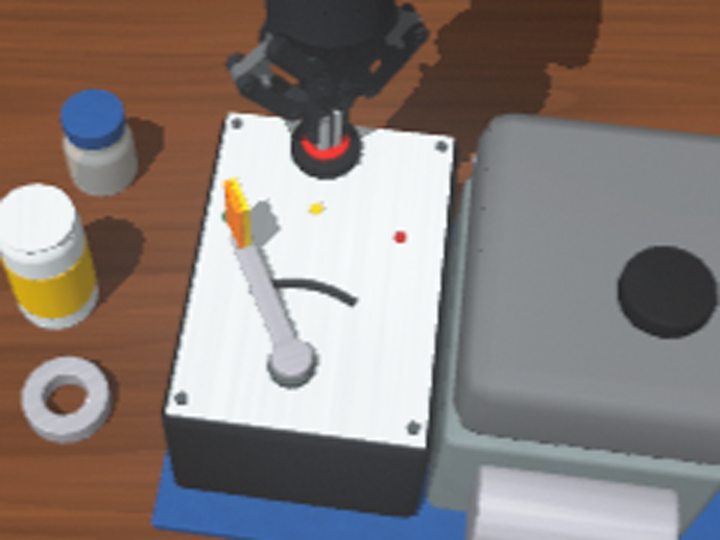

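View pics/side2.png

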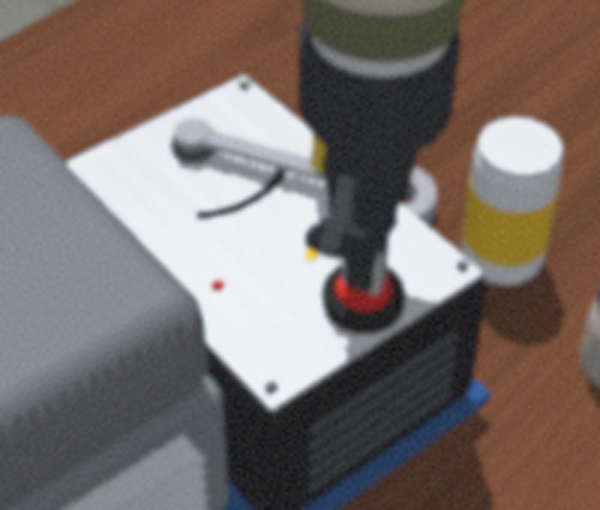

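View pics/wrist2.png

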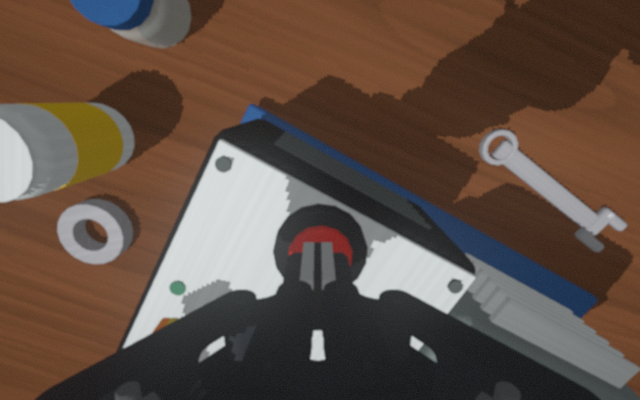

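Run:
```python
import cv2,numpy as np
r=[]
for n,(x,y) in dict(scene=(280,100),side=(310,240)).items():
  r.append(np.hstack([cv2.resize(cv2.imread(f"pics/{n}{t}.png")[y:y+85,x:x+100],None,fx=3.8,fy=3.4) for t in "12"]))
cv2.imwrite("pics/cmp2.png",np.vstack(r))
```

```text
(no output)
```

View pics/cmp2.png

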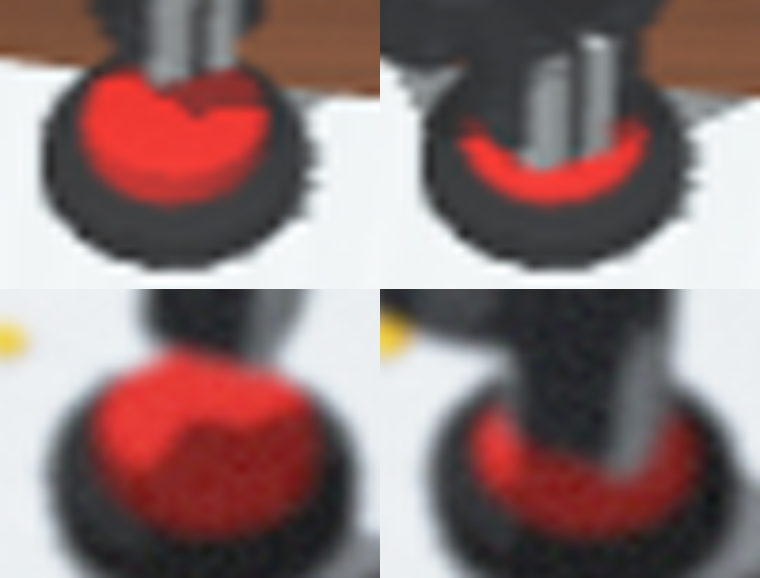

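Scene and side crops both show the red face flush with the collar and no side wall left, with the force risen well past 5 N: fully down. Releasing.

{"name": "step_arm", "arguments": {
  "series": [
    [[0,0,1],0,255],
    [[0,0,3],0,255],
    [[0,0,6],0,255],
    [[0,0,8],0,255],
    [[0,0,8],0,255]
  ]
}}

```text
clock: 4.38
tcp_pos: [0.4418, 0.0292, 0.2366]
orientation: [0.003, -0.185, 0.983, -0.001]
wrist_force: [-0.3, 0.5, -0.4]
finger_gap: 0.0001
```

```bash
python3 snap.py 3
```

```text
4.525 [0.4402683  0.02933673 0.23446086] [ 1.43521968e-03 -1.84733037e-01  9.82787440e-01 -7.02282378e-04] [-0.59411613  0.41157305  0.27331153]
```

View pics/side3.png

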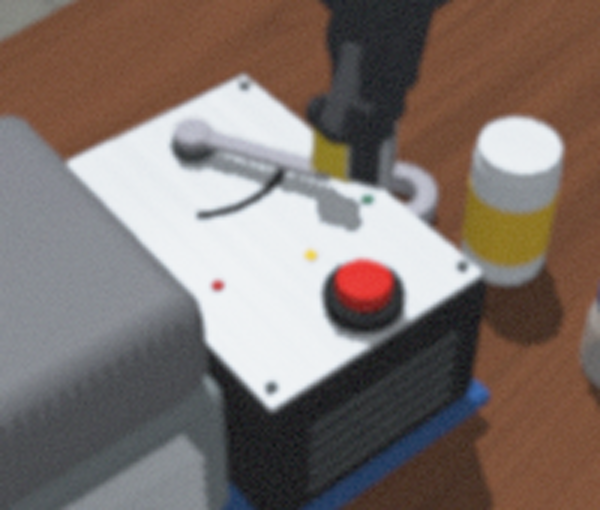

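Side picture: primer (365,285) is up again with its red wall visible. Next, the waypoints for the choke arc.

```bash
cat > way.py <<'E'
import numpy as np
from workcell import env
a=-.1342;P=np.array([.6039,.0073]);Rz=np.array([[np.cos(a),-np.sin(a)],[np.sin(a),np.cos(a)]])
def w(q,h):
    t=q-.5;return P+Rz@(.095*np.array([-np.cos(t),np.sin(t)])-h*np.array([np.sin(t),np.cos(t)])), np.pi/2+a-t
s=env.get_state();tp=s["tcp_pos"];o=s["orientation"];yaw=2*np.arctan2(o[2],o[1])-np.pi/2
print("tcp",tp.round(4),"yaw",yaw,"F",s["wrist_force"].round(1))
if __name__=="__main__":
    import sys
    h=float(sys.argv[1])
    for q in map(float,sys.argv[2:]):
        p,y=w(q,h);print(q,((p-tp[:2])*100).round(2),"turn",round(y-yaw,2))
E
python3 way.py .03 0; python3 way.py .018 0
```

```text
tcp [0.4403 0.0293 0.2345] yaw 1.9423972419432114 F [-0.6  0.4  0.3]
0.0 [ 8.56 -8.4 ] turn -0.01
tcp [0.4403 0.0293 0.2345] yaw 1.9423972419432114 F [-0.6  0.4  0.3]
0.0 [ 8.14 -7.28] turn -0.01
```

{"name": "step_arm", "arguments": {
  "series": [
    [[3,-4,1],0,255],
    [[6,-8,1],0,255],
    [[8.6,-8.6,1],0,255],
    [[8.6,-8.6,0],0,255],
    [[8.6,-8.6,-2],0,255]
  ]
}}

```text
clock: 5.15
tcp_pos: [0.5254, -0.0563, 0.213]
orientation: [0.001, -0.185, 0.983, -0.0]
wrist_force: [1.0, 0.1, 0.9]
finger_gap: 0.0001
```

{"name": "step_arm", "arguments": {
  "series": [
    [[0,0,-2],0,255],
    [[0,0,-4],0,255],
    [[0,0,-4],0,255]
  ]
}}

```text
clock: 5.52
tcp_pos: [0.5224, -0.0551, 0.1704]
orientation: [-0.002, -0.185, 0.983, 0.001]
wrist_force: [-0.6, -0.1, -0.5]
finger_gap: -0.0
```

```bash
python3 snap.py 4;python3 way.py .018 0
```

```text
5.675 [ 0.52510198 -0.05596465  0.17341391] [ 7.41327321e-04 -1.85048445e-01  9.82729060e-01 -3.42968363e-04] [ 0.37871983 -0.11503524  0.55583257]
tcp [ 0.5251 -0.056   0.1734] yaw 1.9430387694893154 F [ 0.4 -0.1  0.6]
0.0 [-0.35  1.25] turn -0.01
```

View pics/side4.png

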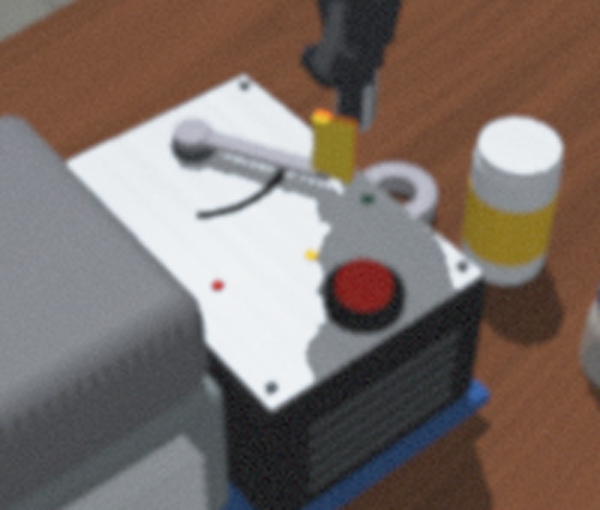

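View pics/scene4.png

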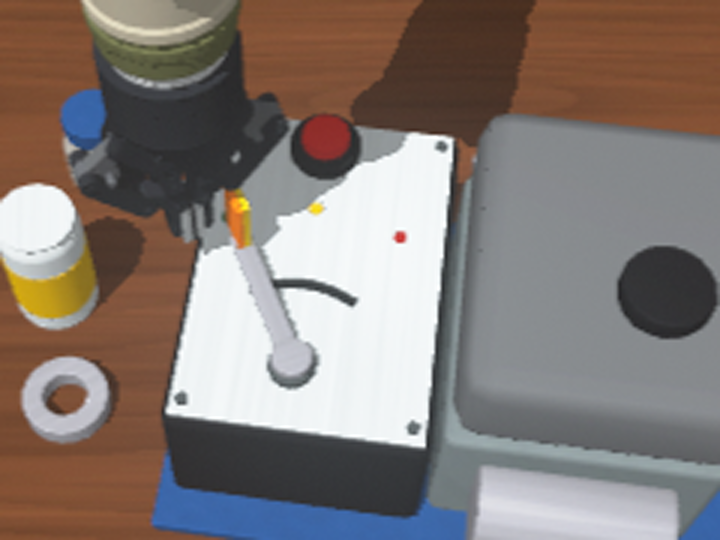

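View pics/wrist4.png

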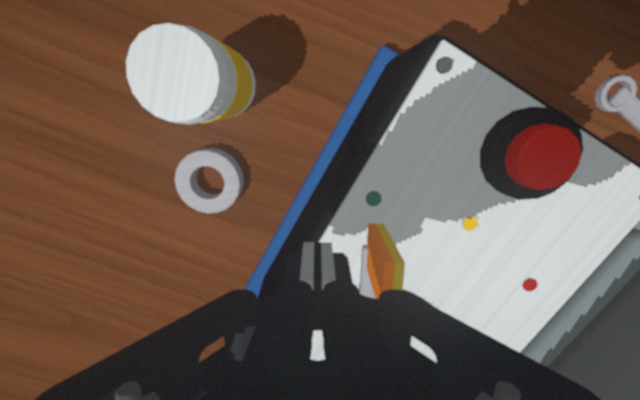

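Fingertips are on the outer side of the tab, level with it (wrist picture: tips (318,255), tab (382,260)). I'll raise 6 mm so the knuckles stay above the tab and approach slowly.

{"name": "step_arm", "arguments": {
  "series": [
    [[0,0,0.6],0,255],
    [[-0.1,0.4,0.6],0,255],
    [[-0.25,0.8,0.6],0,255],
    [[-0.35,1.2,0.6],0,255],
    [[-0.35,1.2,0.6],0,255]
  ]
}}

```text
clock: 6.3
tcp_pos: [0.5214, -0.0435, 0.1793]
orientation: [0.001, -0.185, 0.983, -0.0]
wrist_force: [-1.1, -0.6, -0.3]
finger_gap: -0.0001
```

```bash
python3 way.py .018 0 .1 .2 .3 .4;python3 snap.py 5
```

```text
tcp [ 0.5214 -0.0435  0.1793] yaw 1.9436408155737825 F [-1.1 -0.6 -0.3]
0.0 [0.02 0.01] turn -0.01
0.1 [-0.44  0.85] turn -0.11
0.2 [-0.82  1.74] turn -0.21
0.3 [-1.11  2.66] turn -0.31
0.4 [-1.31  3.61] turn -0.41
6.45 [ 0.5215891  -0.04393966  0.17935787] [ 7.01971235e-04 -1.85094689e-01  9.82720383e-01 -3.34749830e-04] [-0.53607104  0.29326535 -0.27968313]
```

View pics/wrist5.png

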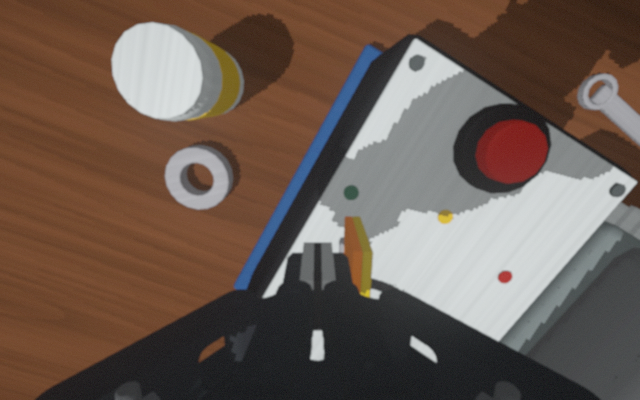

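{"name": "step_arm", "arguments": {
  "series": [
    [[-0.45,0.85,0],-0.1,255],
    [[-0.8,1.7,0],-0.2,255],
    [[-1.1,2.6,0],-0.3,255],
    [[-1.1,2.6,0],-0.3,255]
  ]
}}

```text
clock: 6.95
tcp_pos: [0.5105, -0.0177, 0.1794]
orientation: [0.001, -0.037, 0.999, -0.0]
wrist_force: [-1.4, -0.2, -0.0]
finger_gap: 0.0001
```

```bash
python3 snap.py 6; python3 way.py .018 .3 .4 .5 .6 .7 .8 .9
```

```text
7.1 [ 0.5108188  -0.0180682   0.17932549] [ 7.41659761e-04 -3.68699783e-02  9.99319723e-01 -3.82750318e-04] [ 0.42678461 -0.17856692 -0.42285485]
tcp [ 0.5108 -0.0181  0.1793] yaw 1.6445530263464874 F [ 0.4 -0.2 -0.4]
0.3 [-0.05  0.12] turn -0.01
0.4 [-0.25  1.06] turn -0.11
0.5 [-0.35  2.02] turn -0.21
0.6 [-0.35  2.99] turn -0.31
0.7 [-0.26  3.95] turn -0.41
0.8 [-0.07  4.9 ] turn -0.51
0.9 [0.22 5.82] turn -0.61
```

View pics/scene6.png

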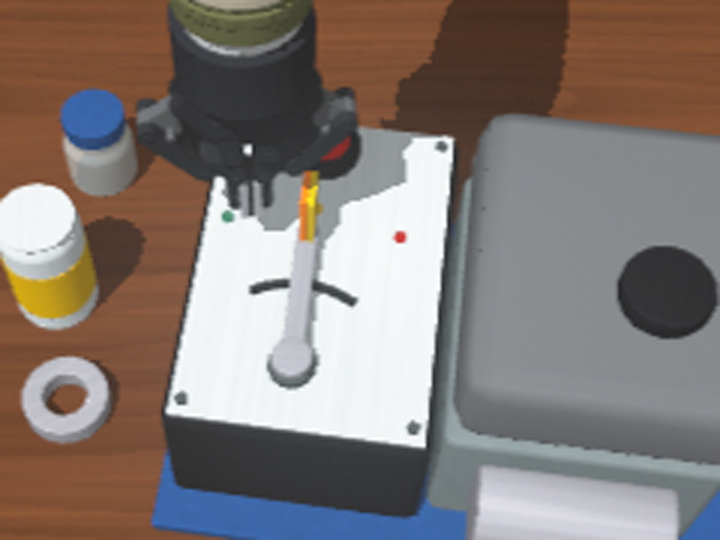

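View pics/side6.png

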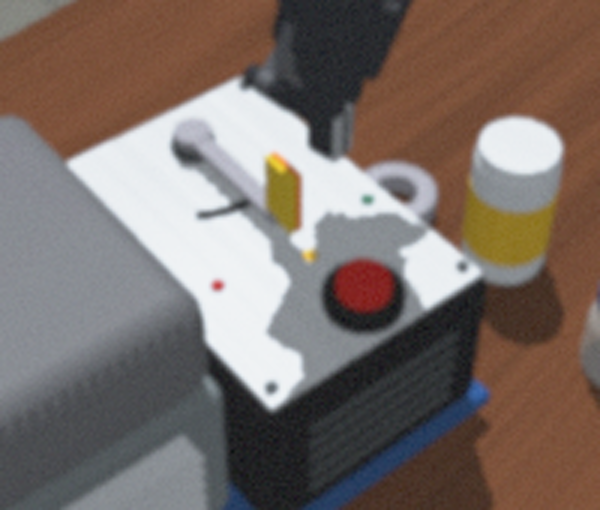

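The lever clicked to half choke (scene crop: tab (310,205) in line with the yellow dot). Continuing along the arc past the second ridge.

{"name": "step_arm", "arguments": {
  "series": [
    [[-0.25,1.05,0],-0.1,255],
    [[-0.35,2,0],-0.2,255],
    [[-0.35,2.6,0],-0.27,255],
    [[-0.35,3.2,0],-0.33,255],
    [[-0.35,3.2,0],-0.33,255]
  ]
}}

```text
clock: 7.72
tcp_pos: [0.5071, 0.0127, 0.1793]
orientation: [0.0, 0.127, 0.992, -0.002]
wrist_force: [-1.9, -5.4, 0.5]
finger_gap: 0.0001
```

```bash
python3 way.py .018 .6 .65 .7 .75 .8 .85 .9
```

```text
tcp [0.5071 0.0127 0.1793] yaw 1.315165811875977 F [-1.9 -5.4  0.5]
0.6 [ 0.02 -0.09] turn 0.02
0.65 [0.05 0.39] turn -0.03
0.7 [0.11 0.87] turn -0.08
0.75 [0.19 1.35] turn -0.13
0.8 [0.3  1.82] turn -0.18
0.85 [0.43 2.29] turn -0.23
0.9 [0.58 2.75] turn -0.28
```

{"name": "step_arm", "arguments": {
  "series": [
    [[0.05,0.4,0],-0.03,255],
    [[0.1,0.85,0],-0.08,255],
    [[0.2,1.35,0],-0.13,255],
    [[0.2,1.35,0],-0.13,255]
  ]
}}

```text
clock: 8.22
tcp_pos: [0.5092, 0.0262, 0.1792]
orientation: [0.0, 0.191, 0.982, -0.002]
wrist_force: [-1.1, -0.4, 0.5]
finger_gap: -0.0
```

```bash
python3 snap.py 7; python3 way.py .018 .75 .8 .85 .9
```

```text
8.375 [0.50923939 0.02616157 0.17922392] [ 3.51587191e-04  1.91021171e-01  9.81584173e-01 -1.81651307e-03] [-0.45475957 -0.05686041  0.46682825]
tcp [0.5092 0.0262 0.1792] yaw 1.186390922453068 F [-0.5 -0.1  0.5]
0.75 [-0.02  0.01] turn 0.0
0.8 [0.09 0.48] turn -0.05
0.85 [0.22 0.94] turn -0.1
0.9 [0.37 1.4 ] turn -0.15
```

View pics/scene7.png

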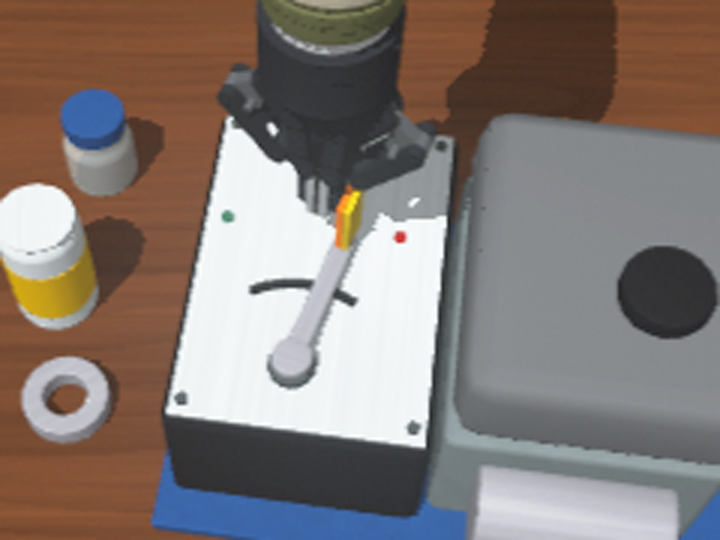

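View pics/side7.png

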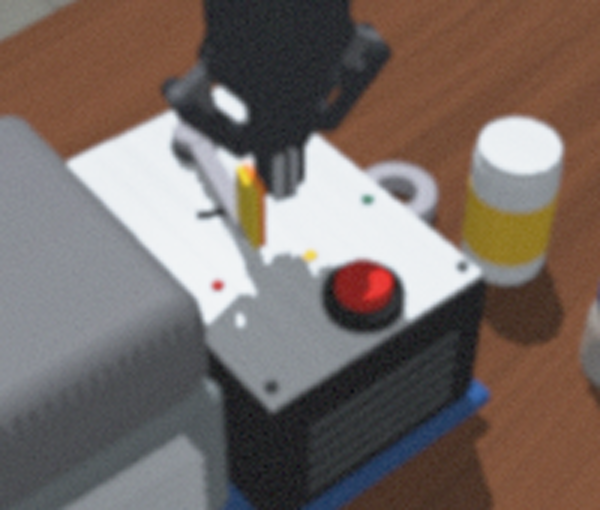

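The lever sits about on the second ridge (scene crop: tab (347,220), not yet at the red dot (400,237)). A few mm more.

{"name": "step_arm", "arguments": {
  "series": [
    [[0.1,0.5,0],-0.05,255],
    [[0.1,0.5,0],-0.05,255]
  ]
}}

```text
clock: 8.62
tcp_pos: [0.5105, 0.0313, 0.1792]
orientation: [0.0, 0.215, 0.977, -0.002]
wrist_force: [-0.8, -0.8, 0.2]
finger_gap: 0.0001
```

```bash
python3 snap.py 8; python3 way.py .018 .85 .9
```

```text
8.775 [0.51030253 0.03111646 0.17922333] [ 3.50284426e-04  2.14985403e-01  9.76615588e-01 -1.77425120e-03] [ 0.25994402  0.39893044 -0.87959314]
tcp [0.5103 0.0311 0.1792] yaw 1.1374418405505606 F [ 0.3  0.4 -0.9]
0.85 [0.11 0.45] turn -0.05
0.9 [0.27 0.91] turn -0.1
```

View pics/scene8.png

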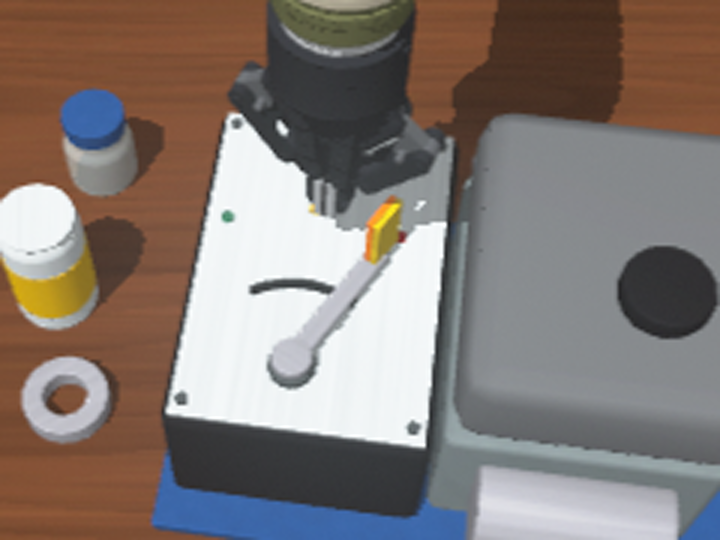

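The lever snapped away to the red dot (tab (383,232)). Backing off and going up, then measuring the lever angle.

{"name": "step_arm", "arguments": {
  "series": [
    [[-0.4,-0.8,0],0,255],
    [[-0.6,-1.2,2],0,255],
    [[-0.6,-1.2,6],0,255],
    [[-4,-1.2,10],0,255],
    [[-8,-1.2,12],0,255]
  ]
}}

```text
clock: 9.4
tcp_pos: [0.4303, 0.0184, 0.3012]
orientation: [0.002, 0.215, 0.977, -0.002]
wrist_force: [0.1, 0.1, 0.8]
finger_gap: 0.0
```

{"name": "step_arm", "arguments": {
  "series": [
    [[-3,0,1],0,255],
    [[-5,0,1],0,255],
    [[-5,0,1],0,255]
  ]
}}

```text
clock: 9.78
tcp_pos: [0.3793, 0.0182, 0.3117]
orientation: [0.002, 0.215, 0.977, -0.002]
wrist_force: [-0.0, 0.0, 0.4]
finger_gap: -0.0002
```

```bash
python3 snap.py 9
python3 - <<'E'
from fit import *
from way import P,Rz
for n,(a,b) in dict(scene=(100,220),side=(150,230)).items():
    c=env.read_camera(n)
    for q in (.5,.8,.9,1.0,1.1):
        t=q-.5;r=.095;d=np.array([-np.cos(t),np.sin(t)])
        A=P+Rz@(d*.095);B=P+Rz@(d*.082)
        pp=proj(c,np.array([[*A,.197],[*B,.156],[*P,.157]]))
        print(n,q,((pp-[b,a])*3).round(0).tolist())
E
```

```text
9.925 [0.38094325 0.01815204 0.31105588] [ 0.00193437  0.21501529  0.97660717 -0.0017646 ] [ 0.36111333 -0.33950178  0.95929797]
tcp [0.3809 0.0182 0.3111] yaw 1.137379843601896 F [ 0.4 -0.3  1. ]
scene 0.5 [[312.0, 188.0], [308.0, 242.0], [291.0, 356.0]]
scene 0.8 [[357.0, 199.0], [346.0, 252.0], [291.0, 356.0]]
scene 0.9 [[371.0, 205.0], [357.0, 257.0], [291.0, 356.0]]
scene 1.0 [[385.0, 212.0], [369.0, 263.0], [291.0, 356.0]]
scene 1.1 [[397.0, 221.0], [379.0, 270.0], [291.0, 356.0]]
side 0.5 [[285.0, 163.0], [272.0, 202.0], [191.0, 129.0]]
side 0.8 [[241.0, 180.0], [235.0, 217.0], [191.0, 129.0]]
side 0.9 [[224.0, 184.0], [222.0, 220.0], [191.0, 129.0]]
side 1.0 [[208.0, 187.0], [208.0, 222.0], [191.0, 129.0]]
side 1.1 [[190.0, 188.0], [194.0, 223.0], [191.0, 129.0]]
```

View pics/scene9.png

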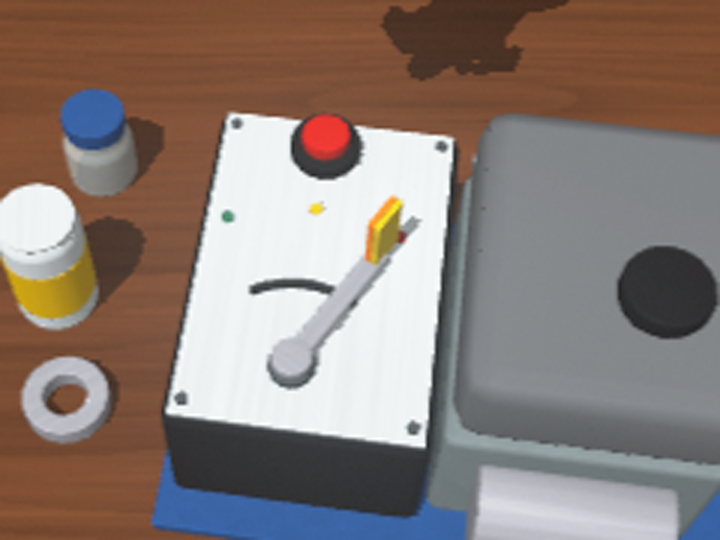

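View pics/side9.png

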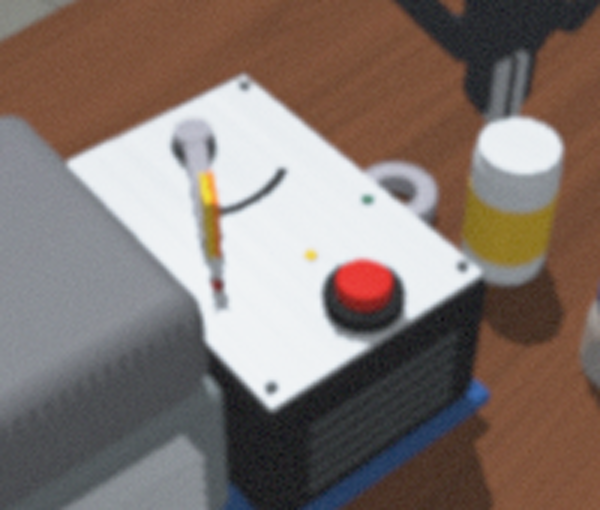

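Tab top at about (386,212) in the scene crop and (207,188) in the side crop matches the prediction for q = 1.0 ((385,212) and (208,187)). The primer is up, the loose things I can see are unmoved, and the arm is clear.

```bash
python3 -c "
from workcell import env
print(env.hand_in())"
```

```text
the job is handed in; nothing more can be done
None
```

I pressed the primer all the way down and let it spring back. Then I pushed the choke lever through the half-choke click to full choke with the shut fingertips, and handed the job in at about 10 s of the 40 s.

- **Primer:** The pictures showed the face flush with the collar when pressed and raised again after release. The stop came at a measured tip height of 155.7 mm, not the expected 152 mm. I noticed this only when the push reached about 25 N, well over the 5 N the button needs.
- **Choke:** The sampled push force peaked at about 5.7 N. I stopped pushing once the lever snapped over the last ridge by itself, so the fingers never drove it against the stop. In both cameras the tab lies within about 1 pixel of where full choke (1.0 rad) should put it.
- **Surroundings:** The oil can, jar and bearing look unmoved in the last pictures, and the arm was clear of everything. The wrench was outside those last views, so I did not recheck it. The arm was never near it.

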